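Vent and open a vacuum marinating box, and hold its lid up

TASK

Open the vacuum marinating box and keep it open: first press the orange vent plunger right down to its stop and let it come back up, then pull the red latch sideways against its spring and, with the latch held over, lift the coupler end of the lid off the ball. Raise the coupler about 10 cm above where it sat and finish still holding the lid still there, without letting go; leave the spice jar, the mug and the black tray alone.

Things in the scene. Friction and masses are not known exactly. Their poses are not given: they have to be found in the camera images.
- vacbox: Fixed steel box, chamber 240 x 200 mm, with a clear white-framed lid (top 96 mm up). Origin: centre of the chamber's underside, on the table. z up; x from the hitch end to the hinge end. White deck 30 mm high at x -220 to -120, y -100 to 100 mm; on it the ball hitch at (-165, 0) and the vent turret (40 mm wide, 85 high) at (-165, -85) mm. Lid hinge line parallel to y at x 130, z 92 mm.
- lid (a joint): Angle of the hinged lid in rad: 0 shut, grows as its hitch end rises, up to 1.1. The lid (about 0.6 kg, mass varies) falls shut when let go. It is locked down by the latch until that is pulled at least 9 mm. The coupler stands 295 mm from the hinge line.
- coupler (a point): Centre of the lower rim of the dark steel coupler (housing 48 x 48 mm) at the free end of the lid's tongue; 66 mm above the table with the lid shut, it covers the ball. Moves with the lid.
- ball_top (a point): Top of the fixed steel ball (32 mm across) that the coupler sits on, 96 mm above the table.
- latch (a joint): Travel of the spring latch in m: 0 locked (its bolt is under the ball's collar), 0.015 at its stop. It slides along the box's +y axis (away from the vent) and springs back when let go; about 3 N to start, 8 N at the stop.
- latch_grip (a point): Middle of the latch's red upright paddle on top of the coupler, to be gripped: 14 mm thick along the box's y, 28 wide along its x, standing from 113 to 159 mm above the table over a flat plate 56 mm long in y; this point is 140 mm up (lid shut), at x -165, y 0 mm in the box's frame (latch home). It moves with latch and lid. Its y is the direction of pull, z runs up the paddle.
- vent (a joint): Travel of the orange vent plunger in m: 0 up, 0.010 pressed to its stop. About 2 N to start, 6 N at the stop; springs back up.
- vent_top (a point): Centre of the top face of the orange vent plunger (disc 32 mm across), 105 mm above the table when up; it goes straight down.
- spice_jar: Bystander: jar with red cap, 56 mm across, 100 mm high; origin at the centre of its underside.
- mug: Bystander: white mug, 80 mm across, 90 mm high; origin at the centre of its underside.
- meat_tray: Bystander: empty black tray 120 x 180 x 30 mm; origin at the centre of its underside.

How it is judged:
On the way, in this order (a step that is already met when the one before it is completed fails the run):
1. the vent plunger is pressed down to its stop with the lid still shut (value of joint vent above 0.009 m and value of joint lid below 0.05 rad), for 0.1 s.
2. the vent plunger is let up again (value of joint vent below 0.003 m), for 0.1 s.
3. the latch is pulled sideways clear of the ball with the lid still down (value of joint latch above 0.009 m and value of joint lid below 0.06 rad), for 0.1 s.
At the end, for the whole second after the job is handed in: The lid is held still by the gripper's fingers, and by nothing else, at an angle of 0.25 to 0.48 rad (the coupler about 70 to 135 mm above where it sat), and the vent plunger is back up (value of joint lid between 0.25 and 0.48 rad and velocity of joint lid between -0.1 and 0.1 rad/s and contact force between the fingers and lid above 1 N and contact force between each of spice_jar, mug, meat_tray and lid below 0.2 N and value of joint vent below 0.003 m); the arm keeps its last pose, push and grip.
It fails at once if a bystander is moved or tipped (distance of any of spice_jar, mug, meat_tray from where it was at the start of the episode above 0.03 m or angle between any of spice_jar, mug, meat_tray's own z axis and vertical above 0.5 rad).
It also fails if it takes over 45 s, if anything falls off the work surface, if the arm or the gripper's body presses on something with over 40 N, if the wrist force passes 120 N, or if a joint passes its speed limit or range.

ROBOT

A 6-joint arm with a two-finger parallel gripper is mounted at the origin on the work surface. World frame = base frame: x ahead of the robot, y to its left, z up, the work surface at z = 0. Lengths are in m, angles in rad, forces in N, time in s.
With the tool pointing down it reaches from about 0.4 to 0.825 m from the base axis. Payload 7 kg.
Tool frame: the origin (TCP) lies midway between the tips of the shut fingers; the grasp point (between the pads) lies 19 mm behind it; z points along the fingers, x is the direction in which the jaws open and shut, and the axes are right-handed (so a half turn about z gives the same grasp; the last joint's range is limited). The gripper opens to 88 mm and grips with 3 to 60 N. Pads are 19 mm wide; open, the fingers measure 130 mm over their backs; the gripper's body (78 mm by 193 mm) begins 47 mm behind the grasp point.
Start: joints at [-1.058, 0.359, 0.012, 0, -1.224, -0.288], TCP at [0.15, -0.658, 0.227] pointing down, gripper open.
Joint ranges: [-3.07, 3.07], [-1.43, 2.12], [-1.02, 1.25], [-3.03, 1.67], [-3.05, -0], [-3.03, 3.03]. Speed limits (rad/s): [2.39, 2.39, 3.01, 3.14, 3.14, 3.14].

INTERFACE

Orientations are given as [roll, pitch, yaw] about the fixed x, y, z axes, in that order (R = Rz(yaw) Ry(pitch) Rx(roll)).
In Python, from station import status, eyes, workorder gives the robot as it stands.
- The arm moves only by the shell command python3 -m jog 'ROWS' [OPENING] [FORCE]. ROWS is JSON, a list of rows, each a list of 6 numbers: the shift along the world's x, y, z in mm, then the turn, a rotation vector about the world's x, y, z in rad. A call has 1 to 12 rows; each row shifts and turns the pose as measured when the row begins; what a row does not reach is not made up. A row lasts 1/10 s, in which the tool goes at most 50 mm and 8.59 degrees, less where a joint would pass 70% of its speed; a pose out of reach is approached as far as the arm can. A call with a gripper value outside its range is refused whole. OPENING is the opening, from 0 (shut) to 1 (fully open), set as the call begins (- or left out, the last holds). The fingers move at their own pace and stop on an object; FORCE is the grip in N (left out, the last holds). Time passes only in rows, so rows that do not move let the fingers close. It gives the time, the measured TCP pose, the force and the opening at its end, in the units of the state.
- status.get_state(): the state, without advancing time (a new reading comes with each control period).
- eyes.grab_frame(name): name is "side" or "top" or "wrist"; returns the picture (400x640x3 uint8, blue, green, red); there is no depth.
- eyes.calibration(name): a dict with "camera_matrix" (3x3 intrinsics, pixels), "k1" (the pictures are not rectified: a ray, as slopes to the right and down, at radius r is drawn at 1 + k1 r^2 times it, then the intrinsics apply), "cam_to_world" (4x4, takes a point from camera to world coordinates); the wrist camera has in their place "hand_eye" (4x4, takes a point from camera to tool coordinates, whose origin is the TCP and whose axes are the tool frame's). Camera axes: x right, y up, looking along -z (the intrinsics and any distortion apply to the point x, -y, -z); pixel columns grow to the right and rows downward; lengths in m; the calibration is good to about 2 mm. A picture is of the moment at which its call begins: read the wrist's pose just before it. calibration takes no time and is no camera call.
- workorder.job_done(): hands the job in, once; it reports no verdict.
The state is a dict: "t": time; "q": joint angles; "qd": joint speeds; "joint_efforts": joint torques, N m; "eef_pos": TCP position; "ee_rot": TCP orientation; "force": force on the tool from outside, world axes, zero at the start; "moment": the same for the moment, N m; "width": finger opening in m.
Only numpy, scipy, OpenCV 4.12 (cv2) and the standard library are available. Lean on these libraries where they do the work, as an engineer would, in place of code of your own. Each camera call takes 0.05 s, during which the arm holds its last target. There are 200 camera calls.

## Working session

There is one attempt and no reset: what is moved stays moved. The work goes in short steps, Python scripts to look and compute and a shell command to move; the robot and the scene stay as the last step left them, time stands still between calls to the robot, and variables do not carry over. Pictures are saved under pics/ and viewed, about 8 in all and at most 12, crops included, and the job is handed in when it is done.

```bash
mkdir -p pics; cat > h.py <<'E'
import numpy as np, cv2
from station import status, eyes, workorder
from scipy.spatial.transform import Rotation as R
def grab(n):
    s=status.get_state(); im=np.array(eyes.grab_frame(n)); return s,im
def cam(n,s=None):
    c=eyes.calibration(n); K=np.array(c["camera_matrix"]); k=c["k1"]
    if "cam_to_world" in c: T=np.array(c["cam_to_world"])
    else:
        W=np.eye(4); W[:3,:3]=R.from_euler('xyz',s["ee_rot"]).as_matrix(); W[:3,3]=s["eef_pos"]; T=W@np.array(c["hand_eye"])
    return K,k,T
def ray(n,uv,s=None):
    K,k,T=cam(n,s)
    p=cv2.undistortPoints(np.array([[uv]],float),K,np.array([k,0,0,0.]))[0,0] if 1 else 0
    d=T[:3,:3]@np.array([p[0],-p[1],-1]); return T[:3,3],d
def onz(n,uv,z,s=None):
    o,d=ray(n,uv,s); return o+d*(z-o[2])/d[2]
def proj(n,P,s=None):
    K,k,T=cam(n,s); c=T[:3,:3].T@(np.array(P)-T[:3,3]); x=np.array([c[0],-c[1]])/-c[2]; x=x*(1+k*(x@x)); return (K@[*x,1])[:2]
def blobs(im,lo,hi,amin=40):
    hsv=cv2.cvtColor(im,cv2.COLOR_BGR2HSV); m=cv2.inRange(hsv,np.array(lo),np.array(hi))
    n,_,st,c=cv2.connectedComponentsWithStats(m); return [(st[i].tolist(),c[i].round(1).tolist()) for i in range(1,n) if st[i,4]>amin]
E
python3 - <<'E'
from h import *
s,a=grab("top"); _,b=grab("side"); cv2.imwrite("pics/top0.png",a); cv2.imwrite("pics/side0.png",b)
print(s["t"],s["eef_pos"],s["ee_rot"],s["width"],s["force"])
for n,i in(("top",a),("side",b)):
    print(n,cam(n)[2][:3].round(2).tolist())
    print('or',blobs(i,(8,150,120),(20,255,255))); print('red',blobs(i,(0,150,80),(6,255,255)),blobs(i,(172,150,80),(180,255,255)))
E
```

```text
0.0 [ 0.15029955 -0.65755036  0.22563451] [-3.14144949e+00 -1.65875080e-03  1.79540779e+00] 0.08746178297519655 [-0.9655648  -0.27815453 -1.04303925]
top [[0.02, 1.0, -0.08, 0.45], [-1.0, 0.02, 0.01, 0.01], [0.02, 0.08, 1.0, 1.14]]
or [([354, 174, 11, 11, 101], [359.3, 179.0])]
red [([353, 208, 12, 6, 55], [359.0, 210.8]), ([457, 241, 20, 19, 292], [466.6, 249.6])] []
side [[-0.87, 0.32, -0.39, -0.11], [-0.5, -0.57, 0.65, 1.07], [-0.01, 0.76, 0.65, 1.19]]
or [([222, 149, 15, 15, 55], [229.2, 157.1]), ([578, 162, 15, 11, 45], [585.0, 167.4]), ([316, 178, 9, 7, 52], [319.9, 181.0]), ([182, 188, 20, 16, 56], [194.1, 194.3]), ([141, 210, 13, 14, 50], [146.9, 215.7]), ([600, 226, 12, 15, 57], [605.2, 231.8]), ([612, 227, 28, 32, 189], [626.0, 243.1]), ([129, 237, 15, 17, 54], [135.7, 244.8]), ([85, 244, 20, 18, 94], [93.5, 252.2]), ([585, 247, 12, 17, 44], [591.1, 254.8]), ([609, 256, 20, 13, 66], [617.2, 262.0]), ([39, 260, 28, 22, 138], [51.4, 269.6]), ([574, 260, 21, 18, 113], [583.5, 268.5]), ([601, 268, 20, 21, 92], [610.7, 277.2]), ([16, 272, 13, 16, 55], [22.4, 280.1]), ([79, 275, 
[... 284 characters left out ...]
, 13, 19, 67], [49.1, 303.5]), ([52, 299, 14, 13, 46], [58.2, 305.3]), ([563, 301, 55, 49, 436], [589.5, 327.4]), ([29, 305, 19, 17, 103], [38.0, 313.9]), ([5, 307, 24, 27, 197], [15.4, 320.7]), ([0, 318, 9, 20, 68], [3.4, 327.7]), ([553, 338, 11, 13, 52], [557.9, 344.3]), ([564, 341, 13, 16, 48], [568.7, 348.0]), ([576, 345, 18, 25, 123], [584.6, 357.4]), ([596, 350, 16, 20, 108], [605.3, 359.8]), ([0, 353, 14, 10, 57], [4.8, 357.8]), ([559, 367, 23, 17, 119], [571.3, 375.1]), ([576, 377, 32, 19, 148], [593.7, 385.2]), ([549, 382, 18, 12, 56], [558.4, 387.9]), ([571, 391, 20, 9, 50], [579.4, 396.2])]
red [([391, 152, 14, 11, 113], [397.3, 157.0]), ([337, 175, 7, 14, 76], [340.4, 181.3])] []
```

View pics/top0.png

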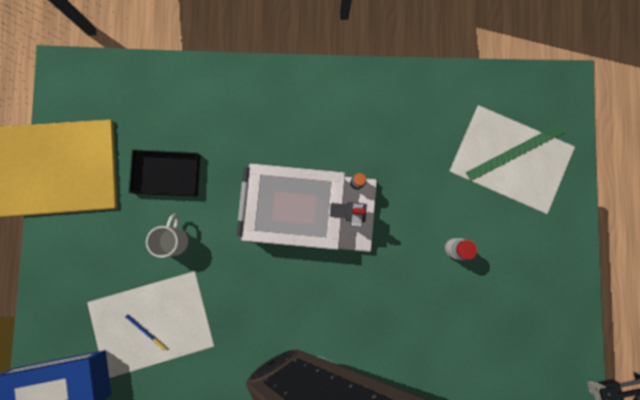

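View pics/side0.png

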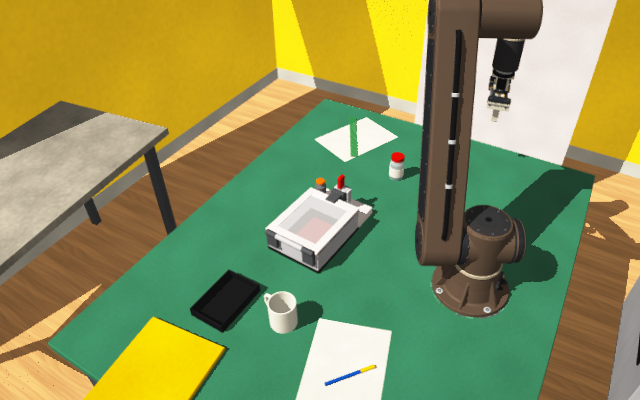

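Top view: box centre about (300,205), hitch end to the right, orange vent at (359,179), red paddle at (359,211). Jar (465,249), mug (167,240) and tray (166,173) are all clear of the hitch end.

```bash
python3 - <<'E'
from h import *
def tri(a,b):
    o1,d1=ray("top",a);o2,d2=ray("side",b)
    t=np.linalg.lstsq(np.c_[d1,-d2],o2-o1,rcond=None)[0]; p,q=o1+d1*t[0],o2+d2*t[1]; return ((p+q)/2).round(4),np.linalg.norm(p-q).round(4)
v=onz("top",(359.3,179),.105); l=onz("top",(359,210.8),.155); 
print('vent',v,tri((359.3,179),(319.9,181))); print('latch',l,tri((359,210.8),(340.4,181.3)))
print(np.linalg.norm((v-l)[:2]))
s=cv2.imread("pics/side0.png")
for n,uv in(("jar",(466.6,249.6)),): print(n,onz("top",uv,.1))
# box lid frame outer corners
for uv in((249,165),(345,172),(338,249),(243,240),(377,180),(373,251)): print(uv,onz("top",uv,.096 if uv[0]<350 else .03)[:2].round(3))
from station import status
print(status.get_state()["t"])
E
```

```text
vent [ 0.59736884 -0.11506193  0.105     ] (array([ 0.5985, -0.1152,  0.1015]), np.float64(0.0013))
latch [ 0.51199419 -0.10940425  0.155     ] (array([ 0.5141, -0.1113,  0.1353]), np.float64(0.002))
0.08556190707878587
jar [ 0.42177942 -0.39248393  0.1       ]
(249, 165) [0.629 0.172]
(345, 172) [ 0.616 -0.079]
(338, 249) [ 0.416 -0.063]
(243, 240) [0.434 0.18 ]
(377, 180) [ 0.606 -0.173]
(373, 251) [ 0.411 -0.164]
0.1
```

```bash
python3 -m jog '[[29,35,0,0,0,-0.03],[29,35,0,0,0,-0.03],[29,35,0,0,0,-0.03],[29,35,0,0,0,-0.03],[29,35,0,0,0,-0.03],[29,35,0,0,0,-0.03],[29,35,0,0,0,-0.03],[29,35,0,0,0,-0.03],[29,35,0,0,0,-0.03],[29,35,0,0,0,-0.02],[29,35,0,0,0,0],[29,35,0,0,0,0]]' 0 20
python3 -c "
from h import *
s=status.get_state();print(s['t'],s['eef_pos'],s['ee_rot'],s['q'])"
```

```text
t: 1.3
eef_pos: [0.5024, -0.2216, 0.2203]
ee_rot: [-3.137, -0.008, 1.484]
force: [1.7, -1.2, -0.3]
width: 0.0012
1.3 [ 0.50239349 -0.22159376  0.22025287] [-3.1368783  -0.00829602  1.48364905] [-0.0647608   0.16107891 -0.26765557 -0.00921622 -1.14660541 -1.5893509 ]
```

```bash
python3 -m jog '[[30,34,0,0,0,0.01],[30,34,0,0,0,0.01],[30,34,0,0,0,0],[5,4,0,0,0,0],[0,0,0,0,0,0],[0,0,0,0,0,0]]'
python3 - <<'E'
from h import *
s,a=grab("wrist"); cv2.imwrite("pics/w1.png",a); print(s['t'],s['eef_pos'],s['ee_rot'],cam("wrist",s)[2].round(3).tolist())
print(proj("wrist",[.597,-.115,.105],s),proj("wrist",[.512,-.11,.15],s))
for lo,hi in(((6,130,100),(20,255,255)),((0,150,80),(5,255,255))):
  for b in blobs(a,lo,hi,100): print(b)
E
```

```text
t: 1.9
eef_pos: [0.6021, -0.1052, 0.2175]
ee_rot: [-3.133, -0.008, 1.511]
force: [-0.5, -0.3, -0.5]
width: 0.0001
1.9 [ 0.60206154 -0.10520039  0.21754122] [-3.13317568 -0.00841821  1.51076017] [[0.059, -0.961, -0.27, 0.528], [0.998, 0.059, 0.009, -0.102], [0.008, -0.27, 0.963, 0.376], [0.0, 0.0, 0.0, 1.0]]
[316.14813231 191.60036251] [312.59223827  86.86994657]
([299, 174, 36, 34, 954], [316.9, 190.8])
([294, 76, 42, 24, 942], [315.0, 87.4])
```

View pics/w1.png

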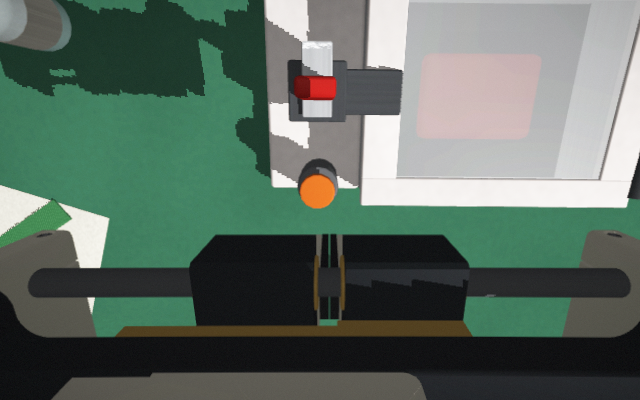

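The wrist view confirms the estimates to within 1 px: vent at (317,191), paddle at (315,87). The gripper body is wide along the jaws, so this yaw clears the paddle. Descending onto the vent.

```bash
python3 -m jog '[[-5,-10,-20,0,0,0],[0,0,-30,0,0,0],[0,0,-30,0,0,0],[0,0,-15,0,0,0],[0,0,0,0,0,0]]'
```

```text
t: 2.45
eef_pos: [0.5929, -0.1219, 0.1224]
ee_rot: [-3.137, -0.009, 1.503]
force: [-1.4, -0.8, 0.6]
width: 0.0004
```

```bash
python3 -m jog '[[3,6,-6,0,0,0],[1,1,-6,0,0,0],[0,0,-5,0,0,0],[0,0,-5,0,0,0],[0,0,-4,0,0,0],[0,0,-2,0,0,0],[0,0,0,0,0,0]]'
```

```text
t: 3.15
eef_pos: [0.5982, -0.1161, 0.0973]
ee_rot: [3.14, -0.009, 1.502]
force: [-2.1, -0.0, 4.8]
width: 0.0002
```

```bash
python3 -m jog '[[0,0,-3,0,0,0],[0,0,-3,0,0,0],[0,0,-3,0,0,0],[0,0,-3,0,0,0]]'
```

```text
t: 3.55
eef_pos: [0.5985, -0.1162, 0.095]
ee_rot: [3.137, -0.007, 1.505]
force: [-10.4, 3.9, 24.7]
width: 0.0004
```

24.7 N at z 0.095 means it is on the stop. Holding briefly, then releasing, rising and turning for the paddle (jaws along the box's y).

```bash
python3 -m jog '[[0,0,-2,0,0,0],[0,0,-2,0,0,0],[0,0,5,0,0,0],[0,0,15,0,0,0],[0,0,30,0,0,0],[0,0,30,0,0,0],[0,0,30,0,0,0]]'
python3 -m jog '[[-10,0,0,0,0,0.15],[-15,0,0,0,0,0.15],[-15,0,0,0,0,0.15],[-15,2,0,0,0,0.15],[-15,2,0,0,0,0.15],[-10,2,0,0,0,0.15],[-5,0,0,0,0,0.15],[0,0,0,0,0,0.15],[0,0,0,0,0,0.15],[0,0,0,0,0,0.15],[0,0,0,0,0,0.07],[0,0,0,0,0,0]]' 0.5
python3 - <<'E'
from h import *
s,a=grab("wrist"); cv2.imwrite("pics/w2.png",a); print(s['t'],s['eef_pos'],s['ee_rot'],s['width'],s['force'])
print(proj("wrist",[.597,-.115,.105],s),proj("wrist",[.5125,-.1097,.159],s))
for lo,hi in(((6,130,100),(20,255,255)),((0,150,80),(5,255,255))):
  for b in blobs(a,lo,hi,100): print(b,onz("wrist",b[1],.105 if lo[0] else .15,s))
E
```

```text
t: 4.25
eef_pos: [0.5962, -0.1157, 0.2051]
ee_rot: [3.14, -0.007, 1.506]
force: [0.2, 0.3, 0.3]
width: 0.0004
t: 5.45
eef_pos: [0.5125, -0.1083, 0.2113]
ee_rot: [3.126, -0.002, 3.089]
force: [0.2, 0.3, 0.2]
width: 0.0437
5.45 [ 0.51248044 -0.10828895  0.21125736] [ 3.12556350e+00 -1.88344268e-03  3.08909771e+00] 0.04371405215284887 [0.15112477 0.33506735 0.21283071]
[231.24837764 192.36242789] [328.29680796 214.32015074]
([214, 174, 37, 36, 1035], [232.2, 191.6]) [ 0.5960752  -0.11564327  0.105     ]
([230, 256, 17, 54, 435], [235.8, 282.4]) [ 0.6053434  -0.02596758  0.105     ]
([412, 256, 17, 54, 423], [422.0, 282.3]) [ 0.42769778 -0.01668662  0.105     ]
([208, 321, 350, 15, 3600], [405.6, 329.1]) [0.44236982 0.03606576 0.105     ]
([319, 183, 20, 50, 889], [328.8, 208.1]) [ 0.51204826 -0.11128929  0.15      ]
```

View pics/w2.png

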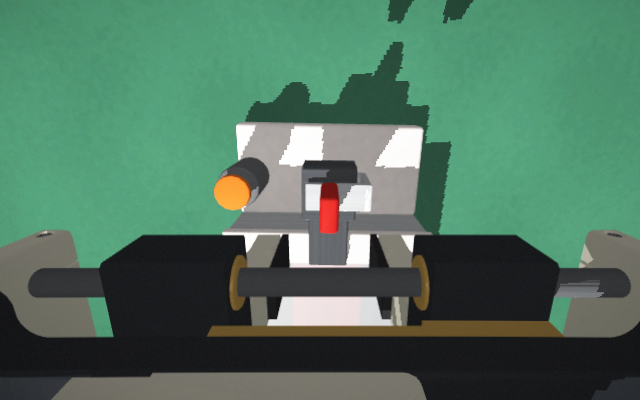

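Vent is up again at (232,192), and the paddle is centred between the open fingers at (329,208). Descending to grip it.

```bash
python3 -m jog '[[0,0,-25,0.01,0,0],[0,0,-25,0,0,-0.005],[0,0,-15,0,0,-0.005],[0,0,-5,0,0,0],[0,0,0,0,0,0]]'
```

```text
t: 6.0
eef_pos: [0.5135, -0.1082, 0.1402]
ee_rot: [3.115, 0.001, 3.065]
force: [0.6, -0.5, 0.3]
width: 0.0437
```

```bash
python3 -m jog '[[-1,-2,-8,-0.02,0,0.008],[0,0,-7,0,0,0.004],[0,0,-3,0,0,0],[0,0,0,0,0,0]]'
python3 -m jog '[[0,0,0,0,0,0],[0,0,0,0,0,0],[0,0,0,0,0,0],[0,0,0,0,0,0],[0,0,0,0,0,0]]' 0 40
```

```text
t: 6.4
eef_pos: [0.5138, -0.1102, 0.1227]
ee_rot: [3.136, 0.006, 3.077]
force: [-0.4, -0.0, 0.6]
width: 0.0437
t: 6.9
eef_pos: [0.5126, -0.1101, 0.1234]
ee_rot: [3.136, 0.004, 3.076]
force: [-5.0, 1.8, 2.1]
width: 0.0136
```

Paddle gripped at 13.6 mm. Pulling along +y of the box.

```bash
python3 -m jog '[[-4,0.3,0,0,0,0],[-4,0.3,0,0,0,0],[-4,0.2,0,0,0,0],[-3,0.2,0,0,0,0],[-2,0,0,0,0,0]]'
```

```text
t: 7.4
eef_pos: [0.5007, -0.1091, 0.1246]
ee_rot: [3.136, 0.016, 3.077]
force: [6.8, -0.9, -5.4]
width: 0.0138
```

```bash
python3 -m jog '[[-3,0.1,-1,0,-0.005,0],[-2,0.1,-1,0,0,0],[-2,0,0,0,0,0]]'
```

```text
t: 7.7
eef_pos: [0.4979, -0.109, 0.1238]
ee_rot: [3.135, 0.03, 3.078]
force: [7.8, -0.1, -4.2]
width: 0.0136
```

```bash
python3 -m jog '[[-2,1.2,10,-0.035,0,0],[-2,1.5,10,-0.035,0,0],[-2,1.9,10,-0.035,0,0],[-1.5,2.2,10,-0.035,0,0],[-1.5,2.5,10,-0.035,0,0]]'
python3 - <<'E'
from h import *
s=status.get_state(); r=R.from_euler('xyz',s['ee_rot']).as_matrix(); print(r.round(3).tolist(),s['moment'])
E
```

```text
t: 8.2
eef_pos: [0.4984, -0.0982, 0.1775]
ee_rot: [-2.97, 0.059, 3.087]
force: [10.9, -0.4, -5.8]
width: 0.0144
[[-0.997, 0.063, 0.049], [0.054, 0.983, -0.173], [-0.059, -0.17, -0.984]] [ 0.79140342 -1.69559289  0.3540663 ]
```

```bash
python3 -m jog '[[-1,3.1,10,-0.035,0.008,0],[-0.5,3.4,10,-0.035,0.008,0],[0,3.7,10,-0.035,0.008,0],[0,3.9,9,-0.035,0.008,0],[0,4,8,-0.03,0.005,0],[0,0,0,0,0,0],[0,0,0,0,0,0],[0,0,0,0,0,0]]'
python3 - <<'E'
from h import *
s,a=grab("side"); cv2.imwrite("pics/s3.png",cv2.resize(a[100:280,220:460],None,fx=3,fy=3)); print(s['t'],s['eef_pos'],s['ee_rot'],s['width'],s['force'],abs(np.array(s['qd'])).max())
E
```

```text
t: 9.0
eef_pos: [0.5017, -0.0779, 0.228]
ee_rot: [-2.789, 0.039, 3.102]
force: [8.0, -2.9, -4.5]
width: 0.0143
9.0 [ 0.50166286 -0.077927    0.22798128] [-2.78897514  0.03897991  3.10248219] 0.01428377833768633 [ 7.98757806 -2.94925458 -4.53964697] 0.0076199451363579765
```

View pics/s3.png

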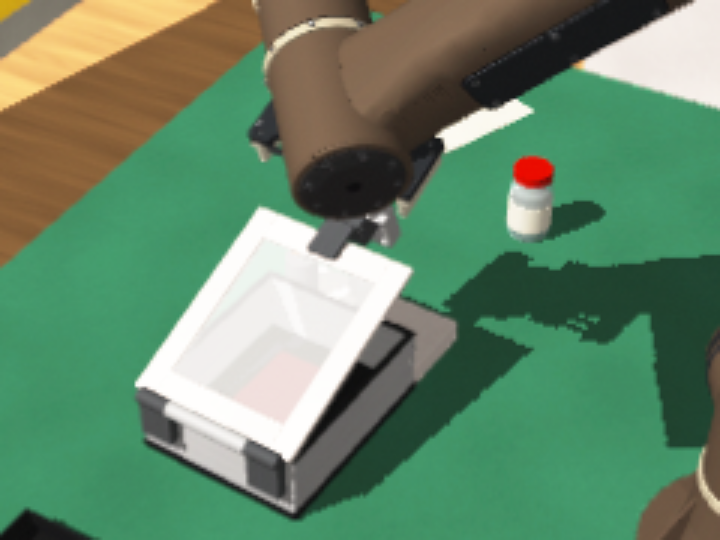

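The side view shows the lid raised and held (tongue at about (340,235) in the crop), and the jar undisturbed. One stillness and vent check, then I hand in.

```bash
python3 -m jog '[[0,0,0,0,0,0],[0,0,0,0,0,0],[0,0,0,0,0,0]]'
python3 - <<'E'
from h import *
s,a=grab("wrist"); print([b for b in blobs(a,(6,130,100),(20,255,255),100)],proj("wrist",[.5965,-.1155,.105],s))
s2,b=grab("top"); a0=cv2.imread("pics/top0.png")
for n,(x0,x1,y0,y1) in dict(jar=(435,490,230,275),mug=(140,205,210,265),tray=(125,210,145,205)).items(): print(n,cv2.absdiff(a0[y0:y1,x0:x1],b[y0:y1,x0:x1]).mean())
print(s2['t'],s2['eef_pos'],s2['width'],s2['force'],abs(np.array(s2['qd'])).max())
th=np.arcsin((s2['eef_pos'][2]-.1234)/.295); print('lid~',th)
if .28<th<.45 and abs(s2['width']-.014)<.002: print(workorder.job_done())
E
```

```text
t: 9.35
eef_pos: [0.5022, -0.0783, 0.2274]
ee_rot: [-2.789, 0.04, 3.102]
force: [7.1, -2.4, -3.9]
width: 0.0143
[([218, 187, 34, 33, 857], [234.8, 203.4]), ([287, 255, 9, 55, 292], [290.1, 282.5]), ([363, 255, 9, 55, 279], [367.6, 282.7]), ([146, 321, 355, 15, 4039], [340.3, 329.4])] [234.31456787 202.25838361]
jar 15.397979797979797
mug 24.94834498834499
tray 9.27967320261438
9.4 [ 0.50221028 -0.07832343  0.22734536] 0.013944433175552249 [ 7.37287124 -1.79221133 -4.61061237] 0.0019925824079684057
lid~ 0.3600885833751394
the job is handed in; nothing more can be done
None
```

The box is open and the job is handed in, with the gripper still holding the lid up by the latch paddle. No verdict is reported, so the results below are my own readings.

1. **Vent:** I pressed the plunger to its stop, reading 24.7 N with the tool tip at z = 95 mm, and then released it. At the end the plunger showed within about 1 px of its "up" position in the wrist image.
2. **Latch:** I gripped the paddle at 13.6 mm and pulled it about 14 mm against its spring, with the side force at about 7.8 N. I held it there and then lifted the lid along its arc.
3. **Final hold:** The lid is at about 0.36 rad, worked out from the tool height, so the coupler is about 10 cm up. The tool was still to within 1 mm over the last 0.4 s, joint speeds were about 0.002 rad/s, and the grip was 14 mm at 40 N. Total time was 9.4 s.

**Check that disagreed:** comparing the top image before and after gave non-zero differences around the jar, mug and tray (mean 9 to 25 grey levels). I think this is the arm and its shadow in the picture, but I did not confirm it. The arm never worked near the mug or tray. It crossed near the jar early on, with the fingertips more than 10 cm above it, and the jar was standing upright in the last side view.

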